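# Unload the finished amplifier modules into the sprung cradle

### The arm

A 6-joint arm with a two-finger parallel gripper is mounted at the origin on the work surface. World frame = base frame: x ahead of the robot, y to its left, z up, the work surface at z = 0. Lengths are in mm, angles in rad, forces in N, time in s.
With the tool pointing down it reaches from about 250 to 725 mm from the base axis. Payload 4 kg.
Tool frame: the origin (TCP) lies between the finger pads; the fingertips stand 17 mm ahead of it and the grasp point (between the pads) lies 2 mm behind it; z points along the fingers, y is the line along which they close (so a half turn about z gives the same grasp; the last joint's range is limited). The gripper opens to 85 mm and grips with 20 to 120 N. Pads are 22 mm wide; open, the fingers measure 114 mm over their backs; the gripper's body (76 mm by 85 mm) begins 54 mm behind the grasp point. The pads swing forward as they close: fully open they stand 13 mm farther back than shut.
Start: joints at [0, 0.241, 0.005, 1.335, 0, 1.571], TCP at [500, -0, 248.306] pointing down, gripper open.
Joint ranges: [-2.72, 2.72], [-1.05, 1.87], [-1.09, 1.28], [-1.99, 2.15], [-1.42, 1.44], [-3.14, 3.14]. Speed limits (rad/s): [2.79, 2.79, 3.14, 3.14, 3.14, 3.14].

### API

Orientations are given as a rotation vector (axis times angle).
In Python, from cell import status, imaging, order gives the robot as it stands.
- The arm moves only by the tool apply_moves, never from a script. Its argument "steps" is a list of rows, each a list of 5 numbers: the opening, from 0 (shut) to 1 (fully open), then the shift along the tool's x, y, z in mm, then the turn about the tool's z in rad. A call has 1 to 10 rows; each row is the pose to reach, as a shift and turn from the pose commanded when the call began, along the tool's axes at that moment; what a row does not reach only later rows make up. A row lasts 1/8 s, in which the tool goes at most 62.5 mm and 10.7 degrees, less where a joint would pass 70% of its speed; a pose out of reach is approached as far as the arm can. A call with a gripper value outside its range is refused whole. The fingers move at their own pace and stop on an object; the grip force is fixed at half the most. Time passes only in rows, so rows that repeat a pose let the fingers close. It gives the time, the measured TCP pose, the force, the opening and the grip force at its end, in the units of the state.
- status.sense(): the state, without advancing time (a new reading comes with each control period).
- imaging.read_camera(name): name is "scene" or "side" or "wrist"; returns the picture (384x512x3 uint8, red, green, blue); there is no depth.
- imaging.camera_model(name): a dict with "K" (3x3 intrinsics, pixels), "R" (3x3) and "t" (3): a world point X has camera coordinates R X + t. Camera axes: x right, y down, z forward; pixel columns grow to the right and rows downward; lengths in mm; the calibration is good to about 2 mm. The wrist camera is an equidistant fisheye: a pixel r from the principal point sees the ray r / f radians off the axis. A picture is of the moment at which its call begins: read the wrist's pose just before it. camera_model takes no time and is no camera call; for the wrist camera it gives the pose at the moment of the call.
- order.hand_in(): hands the job in; it is judged then, once.
Trained networks look in the newest picture that a camera, given by its name, has taken for a name from the list of things; names that differ only in an ending like _2 or _b are one class to them, and where a whole thing is asked for, a point or a joint stands for the part that bears it (a point fixed in the world has none). Each returns a list of dicts, best first, with "p" (0 to 1); they miss things now and then, are a little off and sometimes report something else, mostly with a low value. They report only what shows in the picture. A call takes as long as a camera call. They do not tell look-alikes from the thing itself.
- imaging.boxes_of(camera, label): "xyz" ([x, y, z] in mm, in world coordinates, good to about 4 mm: the middle of the surface that is visible of it).
- imaging.cut_out(camera, label): "mask" (384x512 bool, what is visible of it).
- imaging.pinpoint(camera, label): "xyz" ([x, y, z] in mm, in world coordinates, good to about 4 mm: a listed point, or the origin of a listed thing).
The state is a dict: "t": time; "joint_positions": joint angles; "qd": joint speeds; "tau": joint torques, N m; "ee_pos": TCP position; "tcp_rot": TCP orientation; "ft_force": force on the tool from outside, world axes, zero at the start; "ft_torque": the same for the moment, N m; "gripper_width": finger opening in mm; "finger_force": force on a finger pad.
Only numpy, scipy, OpenCV 4.12 (cv2) and the standard library are available. Lean on these libraries where they do the work, as an engineer would, in place of code of your own. Each camera call takes 0.05 s, during which the arm holds its last target. There are 200 camera calls.

### The job

Two of the three amplifier modules on the sloping burn-in rack are finished: their toggle switches, behind them, are off (leaning towards the robot). Stack those two flat and squarely on top of the module in the sprung cradle, lengthwise like it: each time ease the orange jaw back with the module's end, just far enough (6 to 9 mm) to pass the yellow wall's lip and not to the jaw's stop, then lower the module onto the pile and let the jaw clamp it against the wall under the lip. Leave the module whose switch is on where it is, flip no switch, and do not push the other things about.

Things in the scene. Friction and masses are not known exactly. Their poses are not given: they have to be found in the camera images.
- module_left: amplifier module: aluminium brick 120 long (x) x 60 wide (y) x 24 high (z) mm, about 0.3 kg, flat top with black stripes and four red/black terminal marks at its +x end; origin at the centre of its underside. It starts in the left bay of the rack (as the robot sees it), leaning on the 30 degree bed with its +x end away from the robot and higher, lower end against the bed's lip
- module_middle: amplifier module: aluminium brick 120 long (x) x 60 wide (y) x 24 high (z) mm, about 0.3 kg, flat top with black stripes and four red/black terminal marks at its +x end; origin at the centre of its underside. It starts in the middle bay of the rack (as the robot sees it), leaning on the 30 degree bed with its +x end away from the robot and higher, lower end against the bed's lip
- module_right: amplifier module: aluminium brick 120 long (x) x 60 wide (y) x 24 high (z) mm, about 0.3 kg, flat top with black stripes and four red/black terminal marks at its +x end; origin at the centre of its underside. It starts in the right bay of the rack (as the robot sees it), leaning on the 30 degree bed with its +x end away from the robot and higher, lower end against the bed's lip
- module_base: amplifier module: aluminium brick 120 long (x) x 60 wide (y) x 24 high (z) mm, about 0.3 kg, flat top with black stripes and four red/black terminal marks at its +x end; origin at the centre of its underside. It starts flat in the cradle as the bottom of the pile, its origin 10 mm over the cradle's origin, clamped lengthwise
- rack: fixed blue burn-in rack, base 260 (x) x 340 (y) mm; three white beds at y = +120 (left), 0, -120 mm, 40 mm wide (modules overhang 10 mm each side), rising at 30 degrees towards +x, with a 12 mm lip at the low end; behind them a ledge 50 mm high with the switches. Origin on the bench below the middle bed's centre
- bay_left (a point): centre of the upper face of the left bed, 65 mm above the bench (the underside centre of its module at the start); axes of the rack
- bay_middle (a point): centre of the upper face of the middle bed, 65 mm above the bench (the underside centre of its module at the start); axes of the rack
- bay_right (a point): centre of the upper face of the right bed, 65 mm above the bench (the underside centre of its module at the start); axes of the rack
- switch_1 (a joint): toggle switch 1, a red lever on a grey block, rad: about 0 = off (leans towards the robot), about 1 = on (leans away)
- switch_1_foot (a point): underside centre of switch 1's block, on the ledge 132 mm behind (rack +x) the centre of the bay it belongs to, 50 mm above the bench; which switch stands at which bay varies
- switch_2 (a joint): toggle switch 2, a red lever on a grey block, rad: about 0 = off (leans towards the robot), about 1 = on (leans away)
- switch_2_foot (a point): underside centre of switch 2's block, on the ledge 132 mm behind (rack +x) the centre of the bay it belongs to, 50 mm above the bench; which switch stands at which bay varies
- switch_3 (a joint): toggle switch 3, a red lever on a grey block, rad: about 0 = off (leans towards the robot), about 1 = on (leans away)
- switch_3_foot (a point): underside centre of switch 3's block, on the ledge 132 mm behind (rack +x) the centre of the bay it belongs to, 50 mm above the bench; which switch stands at which bay varies
- cradle: fixed sprung cradle; origin at its underside, below the pile's centre. Floor 10 mm thick; yellow near wall, inner face at x = -60 mm, 95 mm high, its top 10 mm a lip overhanging to x = -55; orange sliding jaw at the far end; y sides open. Modules lie along x, centred on y = 0; undersides of layers 2, 3 at 34, 58 mm. One passes the lip only with the jaw pushed back over 5 mm
- jaw (a joint): travel of the sprung jaw in m along the cradle's +x: 0 = resting on the clamped pile, grows as it is pushed away from the wall, stop at 0.013; it pushes back with 8 N at 0 and 11 N at 7 mm
- jaw_face (a point): middle of the top edge of the jaw's flat inner face, 129 mm above the bench, at x = +60 mm of the cradle when the jaw reads 0
- multimeter: orange hand multimeter lying flat, 150 x 75 x 34 mm; bystander; origin at the centre of its underside
- screwdriver: screwdriver lying flat along its x; bystander; origin at the centre of its underside
- transformer: black transformer, 75 x 85 x 50 mm; bystander; origin at the centre of its underside
- capacitor: blue can capacitor standing up, 50 mm across, 80 mm high; bystander; origin at the centre of its underside
- mug: blue mug, 80 mm across, 90 mm high; bystander; origin at the centre of its underside
- cleaner: white bottle, 60 mm across, 140 mm high; bystander; origin at the centre of its underside
Mind the look-alikes: they are no part of the job. Leave any brown or turquoise look-alike of the module_base alone.

How it is judged (in metres and radians):
At the end, for the whole second after the job is handed in: Both switched-off modules lie on the base module as layers 2 and 3, either order; all three in place within 3 mm lengthwise, 6 mm sideways, 4 mm in height, 0.05 rad in tilt and direction, at rest; jaw within 3 mm of clamping; the switched-on module moved under 10 mm; no switch flipped (((horizontal distance between switch_3_foot and bay_left below 0.15 m and distance of module_left from where it was at the start of the episode below 0.01 m and ((x of module_middle in the frame of cradle between -0.003 and 0.003 m and y of module_middle in the frame of cradle between -0.006 and 0.006 m and z of module_middle in the frame of cradle between 0.03 and 0.038 m and angle between the x axis of each of module_middle, module_right and the x axis of cradle, either way round below 0.05 rad and angle between each of module_middle, module_right's own z axis and vertical below 0.05 rad and linear speed of each of module_middle, module_right below 0.02 m/s and x of module_right in the frame of cradle between -0.003 and 0.003 m and y of module_right in the frame of cradle between -0.006 and 0.006 m and z of module_right in the frame of cradle between 0.054 and 0.062 m) or (x of module_right in the frame of cradle between -0.003 and 0.003 m and y of module_right in the frame of cradle between -0.006 and 0.006 m and z of module_right in the frame of cradle between 0.03 and 0.038 m and angle between the x axis of each of module_right, module_middle and the x axis of cradle, either way round below 0.05 rad and angle between each of module_right, module_middle's own z axis and vertical below 0.05 rad and linear speed of each of module_right, module_middle below 0.02 m/s and x of module_middle in the frame of cradle between -0.003 and 0.003 m and y of module_middle in the frame of cradle between -0.006 and 0.006 m and z of module_middle in the frame of cradle between 0.054 and 0.062 m))) or (horizontal distance between switch_3_foot and bay_middle below 0.15 m and distance of module_middle from where it was at the start of the episode below 0.01 m and ((x of module_left in the frame of cradle between -0.003 and 0.003 m and y of module_left in the frame of cradle between -0.006 and 0.006 m and z of module_left in the frame of cradle between 0.03 and 0.038 m and angle between the x axis of each of module_left, module_right and the x axis of cradle, either way round below 0.05 rad and angle between each of module_left, module_right's own z axis and vertical below 0.05 rad and linear speed of each of module_left, module_right below 0.02 m/s and x of module_right in the frame of cradle between -0.003 and 0.003 m and y of module_right in the frame of cradle between -0.006 and 0.006 m and z of module_right in the frame of cradle between 0.054 and 0.062 m) or (x of module_right in the frame of cradle between -0.003 and 0.003 m and y of module_right in the frame of cradle between -0.006 and 0.006 m and z of module_right in the frame of cradle between 0.03 and 0.038 m and angle between the x axis of each of module_right, module_left and the x axis of cradle, either way round below 0.05 rad and angle between each of module_right, module_left's own z axis and vertical below 0.05 rad and linear speed of each of module_right, module_left below 0.02 m/s and x of module_left in the frame of cradle between -0.003 and 0.003 m and y of module_left in the frame of cradle between -0.006 and 0.006 m and z of module_left in the frame of cradle between 0.054 and 0.062 m))) or (horizontal distance between switch_3_foot and bay_right below 0.15 m and distance of module_right from where it was at the start of the episode below 0.01 m and ((x of module_left in the frame of cradle between -0.003 and 0.003 m and y of module_left in the frame of cradle between -0.006 and 0.006 m and z of module_left in the frame of cradle between 0.03 and 0.038 m and angle between the x axis of each of module_left, module_middle and the x axis of cradle, either way round below 0.05 rad and angle between each of module_left, module_middle's own z axis and vertical below 0.05 rad and linear speed of each of module_left, module_middle below 0.02 m/s and x of module_middle in the frame of cradle between -0.003 and 0.003 m and y of module_middle in the frame of cradle between -0.006 and 0.006 m and z of module_middle in the frame of cradle between 0.054 and 0.062 m) or (x of module_middle in the frame of cradle between -0.003 and 0.003 m and y of module_middle in the frame of cradle between -0.006 and 0.006 m and z of module_middle in the frame of cradle between 0.03 and 0.038 m and angle between the x axis of each of module_middle, module_left and the x axis of cradle, either way round below 0.05 rad and angle between each of module_middle, module_left's own z axis and vertical below 0.05 rad and linear speed of each of module_middle, module_left below 0.02 m/s and x of module_left in the frame of cradle between -0.003 and 0.003 m and y of module_left in the frame of cradle between -0.006 and 0.006 m and z of module_left in the frame of cradle between 0.054 and 0.062 m)))) and x of module_base in the frame of cradle between -0.003 and 0.003 m and y of module_base in the frame of cradle between -0.006 and 0.006 m and z of module_base in the frame of cradle between 0.006 and 0.014 m and angle between the x axis of module_base and the x axis of cradle, either way round below 0.05 rad and angle between module_base's own z axis and vertical below 0.05 rad and linear speed of module_base below 0.02 m/s and value of joint jaw below 0.003 m and not (value of joint any of switch_1, switch_2 above 0.35 rad or value of joint switch_3 below 0.65 rad)); the robot touches nothing.
It fails at once if the module whose switch is on is moved over 10 mm ((horizontal distance between switch_3_foot and bay_left below 0.15 m and distance of module_left from where it was at the start of the episode above 0.01 m) or (horizontal distance between switch_3_foot and bay_middle below 0.15 m and distance of module_middle from where it was at the start of the episode above 0.01 m) or (horizontal distance between switch_3_foot and bay_right below 0.15 m and distance of module_right from where it was at the start of the episode above 0.01 m)).
It fails at once if a switch is flipped (value of joint any of switch_1, switch_2 above 0.35 rad or value of joint switch_3 below 0.65 rad).
It fails at once if the sprung jaw is forced back to its end stop (over 11 mm) (value of joint jaw above 0.011 m).
It fails at once if another thing on the bench is pushed more than 30 mm (distance of any of multimeter, screwdriver, transformer, capacitor, mug, cleaner from where it was at the start of the episode above 0.03 m).
It also fails if it takes over 61 s, if anything falls off the work surface, if the arm or the gripper's body presses on something with over 40 N, if the wrist force passes 120 N, or if a joint passes its speed limit or range.

## Working session

There is one attempt and no reset: what is moved stays moved. The work goes in short steps, Python scripts to look and compute and a tool call to move; the robot and the scene stay as the last step left them, time stands still between calls to the robot, and variables do not carry over. Pictures are saved under pics/ and viewed, at most 10 in all, crops included, and the job is handed in when it is done.

Besides the shell and the picture viewer there is one more tool, called by a JSON object that holds its "name" and its "arguments", one argument or row to a line. apply_moves: Moves the arm, as the interface text tells. Its arguments: {"type":"object","properties":{"steps":{"type":"array","items":{"type":"array","items":{"type":"number"}}}},"required":["steps"]}

```bash
mkdir -p pics; ls
cat > h.py <<'E'
import numpy as np, cv2
from cell import status, imaging, order
from scipy.spatial.transform import Rotation as Ro
def save(cam,name,crop=None,scale=1):
    im=imaging.read_camera(cam)
    if crop: im=im[crop[0]:crop[1],crop[2]:crop[3]]
    im=cv2.resize(im,None,fx=scale,fy=scale,interpolation=cv2.INTER_CUBIC) if scale!=1 else im
    cv2.imwrite('pics/'+name,cv2.cvtColor(im,cv2.COLOR_RGB2BGR))
def proj(cam,X):
    m=imaging.camera_model(cam);c=np.array(X,float)@np.array(m['R']).T+m['t'];p=c@np.array(m['K']).T
    return p[...,:2]/p[...,2:]
E
python3 - <<'E'
from h import *
a=imaging.read_camera('scene');b=imaging.read_camera('side')
im=np.hstack([a,b])
cv2.imwrite('pics/a.png',cv2.cvtColor(a,cv2.COLOR_RGB2BGR));cv2.imwrite('pics/b.png',cv2.cvtColor(b,cv2.COLOR_RGB2BGR))
s=status.sense();print(s)
for cam in ['scene','side']:
  for l in ['module_base','rack','bay_left','bay_middle','bay_right','cradle','jaw_face','switch_1_foot','multimeter','screwdriver','transformer','capacitor','mug','cleaner']:
    print(cam,l,[(np.round(d['xyz']).tolist(),round(d['p'],2)) for d in imaging.pinpoint(cam,l)][:5])
E
```

```text
pics
{'t': 0.1, 'joint_positions': array([-6.17686851e-06,  2.41335675e-01,  3.90482191e-03,  1.33519334e+00,
        4.49325113e-05,  1.57081940e+00]), 'qd': array([ 0.00016865, -0.00336171,  0.00251916,  0.00059014, -0.00233413,
       -0.00085965]), 'tau': array([-3.57412864e-04, -3.73140085e+01,  2.53010201e+01,  1.07858295e-02,
        2.43542411e-05, -2.54672034e-05]), 'ee_pos': array([4.99490498e+02, 9.78787736e-03, 2.47520429e+02]), 'tcp_rot': array([-2.22053716e+00, -2.22047211e+00,  1.97952200e-03]), 'ft_force': array([-0.14031068, -0.73087435,  0.95686714]), 'ft_torque': array([-0.00679246,  0.02772425,  0.02458332]), 'finger_force': 0.0, 'gripper_width': 85.18730217973109}
scene module_base [([274.0, 310.0, 0.0], 0.71), ([514.0, 263.0, 9.0], 0.58), ([404.0, 434.0, 6.0], 0.57)]
scene rack [([607.0, -110.0, 2.0], 0.77), ([518.0, 264.0, 8.0], 0.45), ([612.0, -478.0, 1.0], 0.4), ([730.0, 15.0, 54.0], 0.34)]
scene bay_left []
scene bay_middle [([599.0, -107.0, 65.0], 0.56)]
scene bay_right [([605.0, -229.0, 67.0], 0.82)]
scene cradle [([519.0, 263.0, 1.0], 0.78), ([733.0, 15.0
[... 639 characters left out ...]
0, 5.0], 0.56)]
side rack [([601.0, -106.0, -1.0], 0.75), ([405.0, -490.0, -2.0], 0.45), ([556.0, 507.0, 1.0], 0.28)]
side bay_left [([603.0, 13.0, 66.0], 0.92), ([514.0, 264.0, 11.0], 0.7)]
side bay_middle [([600.0, -106.0, 65.0], 0.72)]
side bay_right [([604.0, -230.0, 62.0], 0.88)]
side cradle [([514.0, 268.0, 5.0], 0.87)]
side jaw_face [([577.0, 256.0, 130.0], 0.83)]
side switch_1_foot [([733.0, -103.0, 52.0], 0.69)]
side multimeter [([378.0, -41.0, -3.0], 0.9)]
side screwdriver [([379.0, -249.0, -3.0], 0.56)]
side transformer [([402.0, -489.0, -3.0], 0.85), ([514.0, 266.0, 4.0], 0.15)]
side capacitor [([724.0, 148.0, -2.0], 0.78)]
side mug []
side cleaner [([612.0, -479.0, -1.0], 0.55)]
```

View pics/a.png

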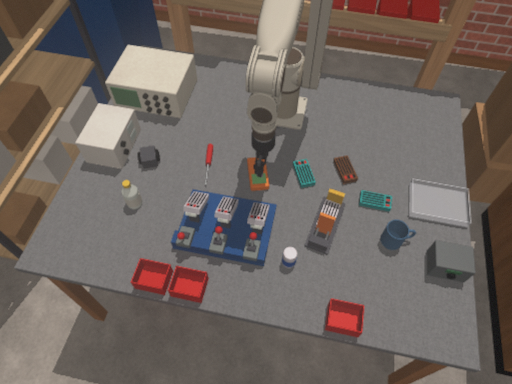

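View pics/b.png

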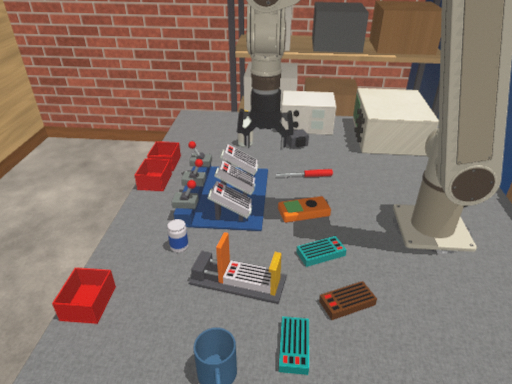

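Scene view: the rack is at about (225,225), with modules at (196,204), (226,209) and (258,214) for right, middle and left. The cradle with its silver base is at (326,218). The look-alikes are turquoise at (304,173) and (375,201) and brown at (345,169). They lie on the bench, so they are excluded. Next I'll crop in on the switches and the cradle.

Run:
```python
from h import *
a=imaging.read_camera('scene');b=imaging.read_camera('side')
c1=cv2.resize(a[185:265,170:280],(550,400),interpolation=cv2.INTER_CUBIC)
c2=cv2.resize(b[130:230,170:280],None,fx=2.3,fy=4/1.0*0+2.3,interpolation=cv2.INTER_CUBIC)
c=np.zeros((600,800,3),np.uint8);c[:400,:550]=c1;c[:c2.shape[0],550:550+min(250,c2.shape[1])]=c2[:,:250]
c3=cv2.resize(a[180:260,300:350],(250,370));c[230:600,550:]=c3
c4=cv2.resize(b[220:300,180:300],None,fx=2.5,fy=2.5);c[400:600,:300]=c4
cv2.imwrite('pics/c.png',cv2.cvtColor(c,cv2.COLOR_RGB2BGR))
# masks of modules & levers
for l in ['module_left','switch_1']:
  for cam in ['scene','side']:
    print(cam,l,[(np.round(np.array(np.nonzero(d['mask'])).mean(1))[::-1].tolist(),d['mask'].sum(),round(d['p'],2)) for d in imaging.cut_out(cam,l)])
    print(cam,l,[(np.round(d['xyz']).tolist(),round(d['p'],2)) for d in imaging.pinpoint(cam,l)])
for y in [13,-107,-229]: print(y,proj('scene',[[735,y,50],[735,y,80]]).round(1).tolist(),proj('side',[[735,y,50],[735,y,80]]).round(1).tolist())
```

```text
scene module_left [([258.0, 214.0], np.int64(327), 0.8)]
scene module_left [([600.0, 12.0, 67.0], 0.82), ([557.0, 510.0, -2.0], 0.57)]
side module_left [([231.0, 198.0], np.int64(787), 0.58)]
side module_left [([604.0, 11.0, 66.0], 0.78)]
scene switch_1 [([180.0, 235.0], np.int64(36), 0.57)]Traceback (most recent call last):
  File "<stdin>", line 13, in <module>
ValueError: it knows: bay_left, bay_middle, bay_right, capacitor, cleaner, cradle, jaw_face, module_base, module_left, module_middle, module_right, mug, multimeter, rack, screwdriver, switch_1_foot, switch_2_foot
```

View pics/c.png

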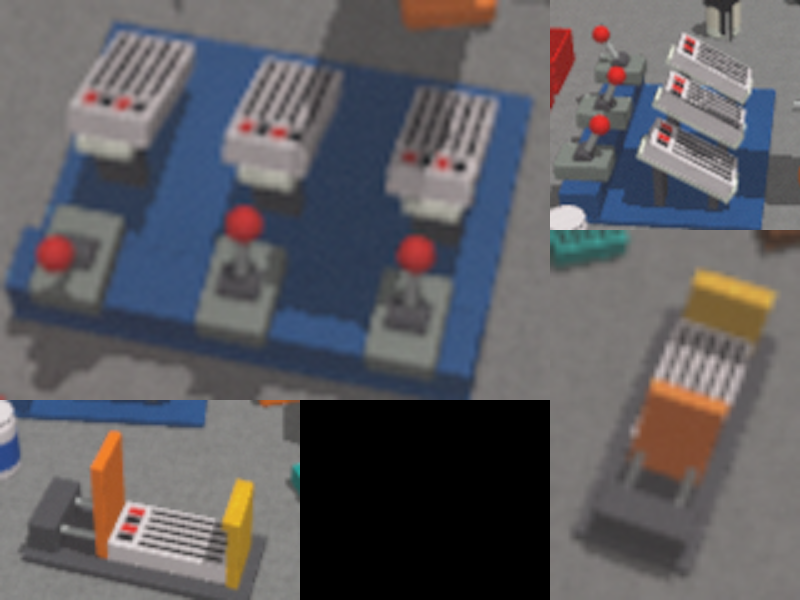

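The right bay's switch (scene (180,235)) leans away from the robot, so it is on. The middle and left switches lean towards the robot, so they are off. I'll move module_left and module_middle. First I'll take a wrist view over the cradle to measure it.

{"name": "apply_moves", "arguments": {
  "steps": [
    [1, 262, 10, -50, -1.43],
    [1, 262, 10, -50, -1.43],
    [1, 262, 10, -50, -1.43],
    [1, 262, 10, -50, -1.43],
    [1, 262, 10, -50, -1.43],
    [1, 262, 10, -50, -1.43],
    [1, 262, 10, -50, -1.43],
    [1, 262, 10, -50, -1.43],
    [1, 262, 10, -50, -1.43],
    [1, 262, 10, -50, -1.43]
  ]
}}

```text
t: 3.1
ee_pos: [510.0, 262.0, 298.3]
tcp_rot: [-0.224, -3.134, 0.0]
ft_force: [0.0, -0.0, 0.8]
gripper_width: 85.7
finger_force: 0.0
```

```bash
cat >> h.py <<'E'
def fproj(X,m=None):
    m=m or imaging.camera_model('wrist');K=np.array(m['K']);c=np.array(X,float)@np.array(m['R']).T+m['t']
    rho=np.hypot(c[:,0],c[:,1]);th=np.arctan2(rho,c[:,2])
    return np.c_[K[0,2]+K[0,0]*th*c[:,0]/rho,K[1,2]+K[1,1]*th*c[:,1]/rho]
def unfish(p,z,m):
    "pixels -> world points at height z"
    K=np.array(m['K']);R=np.array(m['R']);p=np.atleast_2d(p).astype(float)
    d=np.c_[(p[:,0]-K[0,2])/K[0,0],(p[:,1]-K[1,2])/K[1,1]];th=np.hypot(*d.T)
    v=np.c_[np.sin(th)[:,None]*d/th[:,None],np.cos(th)]@R
    C=-R.T@np.array(m['t']);return C+v*((z-C[2])/v[:,2])[:,None]
E
python3 - <<'E'
from h import *
m=imaging.camera_model('wrist');print(m, status.sense()['joint_positions'].round(3))
im=imaging.read_camera('wrist')
cv2.imwrite('pics/w1.png',cv2.resize(cv2.cvtColor(im,cv2.COLOR_RGB2BGR),(800,600)))
for l in ['module_base','cradle','jaw_face','bay_left']:
    print(l,[(np.round(d['xyz']).tolist(),round(d['p'],2)) for d in imaging.pinpoint('wrist',l)])
E
```

```text
{'K': array([[297.31863964,   0.        , 259.44941435],
       [  0.        , 297.31863964, 188.90889381],
       [  0.        ,   0.        ,   1.        ]]), 'R': array([[ 1.43413300e-01,  9.89662839e-01,  2.99853470e-04],
       [ 9.45749141e-01, -1.37138950e-01,  2.94536027e-01],
       [ 2.91532482e-01, -4.19567973e-02, -9.55640329e-01]]), 't': array([-332.2172467 , -500.21261411,  288.89697753])} [0.475 0.378 0.325 1.517 0.    0.617]
module_base [([516.0, 264.0, 10.0], 0.95), ([403.0, 440.0, 3.0], 0.95), ([337.0, 142.0, 1.0], 0.85)]
cradle []
jaw_face [([576.0, 253.0, 127.0], 0.74), ([558.0, 505.0, -0.0], 0.43)]
bay_left []
```

View pics/w1.png

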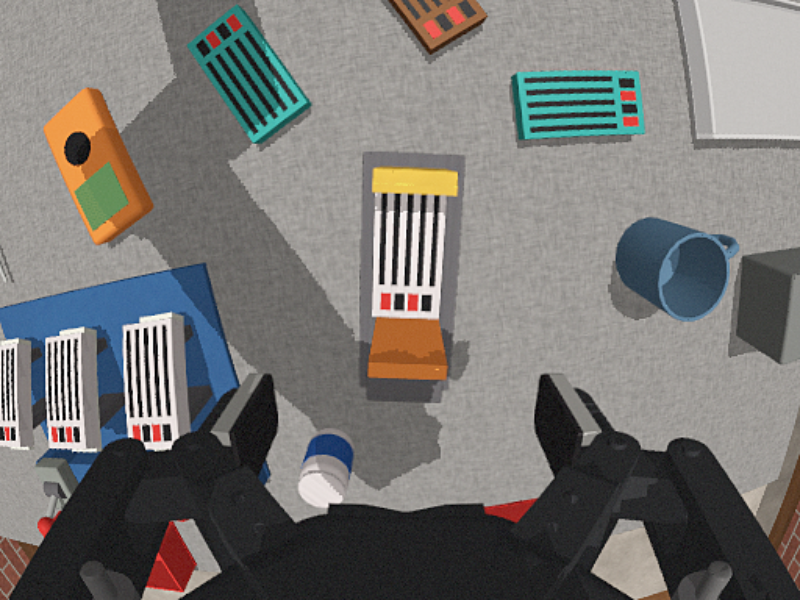

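Wrist view: the base is at (410,255) between the yellow wall at (415,181) and the orange jaw at (407,350). The jaw's top inner edge is at row 362. The left module is at (155,380). Now I'll fit the edges.

Run:
```python
from h import *
m=imaging.camera_model('wrist');im=cv2.imread('pics/w1.png')
s=1.5625
hsv=cv2.cvtColor(im,cv2.COLOR_BGR2HSV).astype(int);H,S,V=hsv[...,0],hsv[...,1],hsv[...,2]
def line(p): # total-least-squares direction
    c=p.mean(0);v=np.linalg.svd(p-c)[2][0];v=v*np.sign(v[0]);return c,v
px=lambda a:(np.array(a,float)+.5)/s-.5
# base module sides from rows
yel=(H>18)&(H<32)&(S>150)&(V>120); org=(H>5)&(H<16)&(S>150)&(V>80)
L=[];Rr=[]
for r in range(205,310,3):
    w=np.nonzero((V[r,340:480]>190)&(S[r,340:480]<40))[0]+340
    L.append([w.min()-.5,r]);Rr.append([w.max()+.5,r])
L=unfish(px(L),34,m);Rr=unfish(px(Rr),34,m)
cl,vl=line(L[:,:2]);cr,vr=line(Rr[:,:2])
print('sides',cl,vl,cr,vr,'yaw',np.arctan2(vl[1],vl[0]),np.arctan2(vr[1],vr[0]),'width',abs(np.cross(vl,cr-cl)))
# lip edge: bottom of yellow per column
Y=[[c,np.nonzero(yel[150:215,c])[0].max()+150.5] for c in range(380,450,4)]
Yp=unfish(px(Y),95,m);print('lip',Yp.mean(0),np.polyfit(Yp[:,1],Yp[:,0],1))
O=[]
for c in range(382,440,4):
    col=V[330:380,c]; g=np.diff(col); O.append([c,330.5+np.argmax(np.abs(g[10:42]))+10])
print('jaw edge row',[o[1] for o in O])
Op=unfish(px(O),129,m);print('jawtop',np.median(Op,0))
# end of base at jaw/bottom of white
B=[[c,np.nonzero((V[290:330,c]>150)&(S[290:330,c]<60))[0].max()+290.5] for c in list(range(376,380))+list(range(432,438))]
Bp=unfish(px(B),34,m);print('jaw end of base',Bp.mean(0))
for l in ['bay_middle','module_left']:
    print(l,[(np.round(d['xyz']).tolist(),round(d['p'],2)) for d in imaging.pinpoint('wrist',l)])
# left module: top face corners picked by eye
print(unfish(px([[124,325],[173,315],[131,443],[188,437]]),86-30+10,m)[:,:2])
```

```text
Traceback (most recent call last):
ValueError: zero-size array to reduction operation minimum which has no identity
```

Run:
```python
from h import *
m=imaging.camera_model('wrist');im=cv2.imread('pics/w1.png')
s=1.5625
hsv=cv2.cvtColor(im,cv2.COLOR_BGR2HSV).astype(int);H,S,V=hsv[...,0],hsv[...,1],hsv[...,2]
print(V[250,360:460:3],S[250,360:460:3]);print(V[340:385,410],H[340:385,410]);print(V[160:205,400],H[160:205,400]);print(V[300:325,378])
def line(p):
    c=p.mean(0);v=np.linalg.svd(p-c)[2][0];v=v*np.sign(v[0]);return c,v
px=lambda a:(np.array(a,float)+.5)/s-.5
L=[];Rr=[]
for r in range(205,310,3):
    w=np.nonzero(V[r,340:480]>150)[0]+340
    if len(w)>5: L.append([w.min()-.5,r]);Rr.append([w.max()+.5,r])
L=unfish(px(L),34,m);Rr=unfish(px(Rr),34,m)
cl,vl=line(L[:,:2]);cr,vr=line(Rr[:,:2])
print('sides',cl,cr,'yaw',np.arctan2(vl[1],vl[0]),np.arctan2(vr[1],vr[0]),'width',vl[0]*(cr-cl)[1]-vl[1]*(cr-cl)[0])
yel=(H>18)&(H<32)&(S>150)&(V>120)
Y=[[c,np.nonzero(yel[150:215,c])[0].max()+150.5] for c in range(380,450,4)]
Yp=unfish(px(Y),95,m);print('lip',Yp.mean(0),np.polyfit(Yp[:,1],Yp[:,0],1))
print('jawtop',unfish(px([[375,361],[408,362],[445,363]]),129,m)[:,:2].tolist())
print('end of base',unfish(px([[377,317],[435,318]]),34,m)[:,:2].tolist())
for l in ['bay_middle','module_left']:
    print(l,[(np.round(d['xyz']).tolist(),round(d['p'],2)) for d in imaging.pinpoint('wrist',l)])
```

```text
[125 115 111 114  98 244 251  31  65 247 246  70  37 253 237 163  26 205
 241 229  25 105 249 247  19  53 253 241  96 116 114 118 119 135] [12  7  9  7 10 10  3 16  8 10  9  7 28  3 10 14 20 11 10 12 51 17  9  8
 40 14  9 12  8  7  4  9  9  9]
[178 177 177 178 179 179 179 180 178 177 178 180 178 162 152 146 148 149
 149 149 149 148 144 147 178 188 188 186 186 186 186 185 183 184 186 186
 188 186 162 118  79  77  76  75  75] [ 13  12  13  13  13  12  12  13  13  13  13  13  13  13  13  13  12  12
  12  12  12  12  12  12  12  13  13  13  13  13  13  13  13  13  13  13
  13  13  12  11 109 105 100 150 150]
[117 118 117 119 121 123 136 147 175 217 237 246 243 241 241 240 239 239
 237 236 236 235 236 239 239 238 236 236 236 238 242 244 225 174  93 104
 117 131 130 128 131 131 130 131 132] [158 165 150 132 120   4  15  20  21  22  23  23  23  23  23  23  23  23
  23  23  23  23  24  26  25  24  23  23  23  23  23  23  22  22  15 175
 158   0   0 176 176   0   0   4   4]
[233 234 234 234 234 235 234 233 232 232 232 231 232 234 237 224 203 182
 175 181 181 180 179 178 178]
sides [512.37397637 203.73599815] [529.53810443 323.49162462] yaw -0.17687292985108305 -0.10456120635695226 width 120.90735068287356
lip [462.67287992 274.49330431  95.        ] [1.79875165e-01 4.13298351e+02]
jawtop [[570.8309897839138, 231.32065327866167], [574.8143914105893, 254.07119719623097], [579.4057331575477, 279.6438601214497]]
end of base [[571.6504935426127, 227.07749848500336], [579.9615535287445, 278.17411198030993]]
bay_middle [([603.0, -104.0, 65.0], 0.63)]
module_left [([603.0, 10.0, 65.0], 0.83)]
```

Run:
```python
from h import *
m=imaging.camera_model('wrist');im=cv2.imread('pics/w1.png')
s=1.5625
hsv=cv2.cvtColor(im,cv2.COLOR_BGR2HSV).astype(int);H,S,V=hsv[...,0],hsv[...,1],hsv[...,2]
px=lambda a:(np.array(a,float)+.5)/s-.5
L=[];Rr=[]
for r in range(215,312,3):
    w=np.nonzero(V[r,366:454]>175)[0]+366
    L.append([w.min()-.5,r]);Rr.append([w.max()+.5,r])
L=unfish(px(L),34,m)[:,:2];Rr=unfish(px(Rr),34,m)[:,:2]
for P in (L,Rr):
    q=np.polyfit(P[:,0],P[:,1],1);ok=abs(P[:,1]-np.polyval(q,P[:,0]))<1.5;q=np.polyfit(P[ok,0],P[ok,1],1);print(ok.sum(),np.arctan(q[0]),'y at x=516:',np.polyval(q,516))
yel=(H>18)&(H<32)&(S>150)&(V>120)
for r in (178,186): 
    w=np.nonzero(yel[r])[0];print(unfish(px([[w.min()-.5,r],[w.max()+.5,r]]),95,m)[:,:2].tolist())
```

```text
33 -0.18467727860253558 y at x=516: 232.47295968888724
33 -0.18796774564853116 y at x=516: 293.23506736134107
[[448.2022102665503, 247.83524792869375], [456.29071933749356, 305.584472305373]]
[[453.7127116235908, 246.27803372490695], [461.94174672930376, 304.8587425606491]]
```

```bash
cat >> h.py <<'E'
def go(*wps):
    s=status.sense();R=Ro.from_rotvec(s['tcp_rot']).as_matrix()
    psi0=np.arctan2(-R[0,1],R[1,1])
    print('at',s['ee_pos'].round(1),'psi',round(psi0,3),'F',s['ft_force'].round(1),'w',round(s['gripper_width'],1),'t',round(s['t'],2))
    for x,y,z,psi in wps: print((x,y,z,psi),'->',(R.T@(np.array([x,y,z])-s['ee_pos'])).round(1),'turn',round(-(psi-psi0),3))
E
python3 - <<'E'
from h import *
go((597,11.5,200,.01),(597,11.5,120,.01),(597,11.5,82,.01))
E
```

```text
at [510.  262.  298.3] psi -0.141 F [ 0.6 -0.4  0.1] w 85.4 t 3.45
(597, 11.5, 200, 0.01) -> [-121.4 -235.7   98.3] turn -0.151
(597, 11.5, 120, 0.01) -> [-121.4 -235.7  178.3] turn -0.151
(597, 11.5, 82, 0.01) -> [-121.4 -235.7  216.3] turn -0.151
```

{"name": "apply_moves", "arguments": {
  "steps": [
    [1, -61, -118, 40, -0.15],
    [1, -121.4, -235.7, 98, -0.15],
    [1, -121.4, -235.7, 98, -0.15],
    [1, -121.4, -235.7, 130, -0.15],
    [1, -121.4, -235.7, 160, -0.15],
    [1, -121.4, -235.7, 190, -0.15],
    [1, -121.4, -235.7, 216, -0.15],
    [1, -121.4, -235.7, 216, -0.15]
  ]
}}

```text
t: 4.45
ee_pos: [595.0, 11.3, 79.8]
tcp_rot: [0.013, -3.136, 0.0]
ft_force: [-1.2, 0.3, 0.0]
gripper_width: 85.7
finger_force: 0.0
```

Run:
```python
from h import *
go((597,11.5,82,.01))
im=imaging.read_camera('wrist')
cv2.imwrite('pics/w2.png',cv2.resize(cv2.cvtColor(im,cv2.COLOR_RGB2BGR),(800,600)))
```

```text
at [595.   11.3  79.8] psi 0.009 F [-1.2  0.3  0. ] w 85.7 t 4.45
(597, 11.5, 82, 0.01) -> [-1.9  0.2 -2.2] turn -0.001
```

View pics/w2.png

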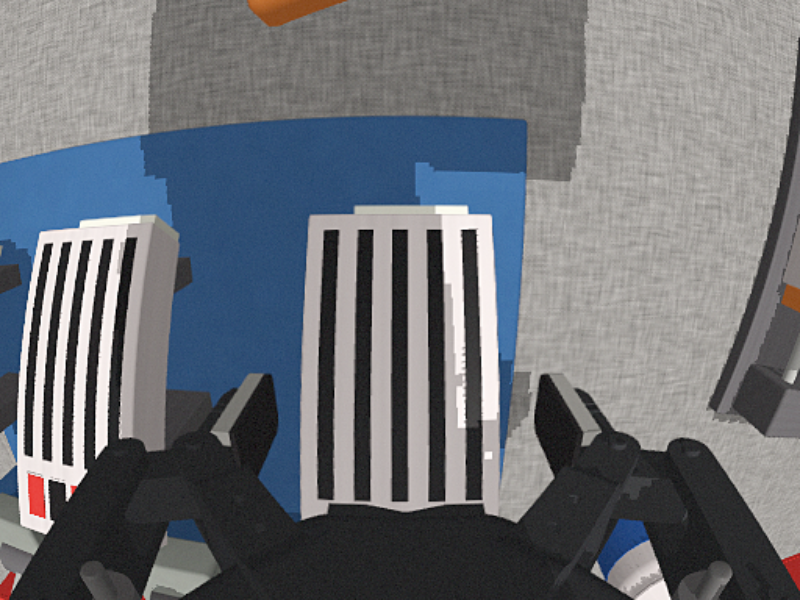

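The left module at (400,360) sits centred between the fingers and square to them. I'll close and lift.

{"name": "apply_moves", "arguments": {
  "steps": [
    [0, -1, 0, 0, 0],
    [0, -1, 0, 0, 0],
    [0, -1, 0, 0, 0],
    [0, -1, 0, 0, 0],
    [0, -1, 0, 0, 0],
    [0, -1, 0, -20, 0],
    [0, -1, 0, -60, 0],
    [0, -1, 0, -80, 0]
  ]
}}

```text
t: 5.5
ee_pos: [598.9, 12.0, 164.6]
tcp_rot: [-0.015, 3.139, 0.001]
ft_force: [-0.1, -1.0, -3.2]
gripper_width: 58.8
finger_force: 65.7
```

Run:
```python
from h import *
go((580,145,130,-0.18),(560,145,75,-.18),(540,145,50,-.18))
```

```text
at [598.9  12.  164.6] psi 0.01 F [-0.1 -1.  -3.2] w 58.8 t 5.5
(580, 145, 130, -0.18) -> [ 17.7 133.2  34.6] turn 0.19
(560, 145, 75, -0.18) -> [ 37.9 133.4  89.5] turn 0.19
(540, 145, 50, -0.18) -> [ 57.9 133.6 114.5] turn 0.19
```

{"name": "apply_moves", "arguments": {
  "steps": [
    [0, 30, 60, 10, 0.1],
    [0, 50, 110, 40, 0.19],
    [0, 58, 128, 70, 0.19],
    [0, 58, 128, 100, 0.19],
    [0, 58, 128, 108, 0.19],
    [0, 58, 128, 114, 0.19],
    [0, 58, 128, 120, 0.19],
    [0, 58, 128, 126, 0.19]
  ]
}}

```text
t: 6.5
ee_pos: [545.6, 138.1, 41.4]
tcp_rot: [0.285, 3.114, 0.0]
ft_force: [4.9, -4.8, 13.8]
gripper_width: 58.5
finger_force: 67.9
```

{"name": "apply_moves", "arguments": {
  "steps": [
    [0, 0, 0, 4, 0],
    [0, 0, 0, 8, 0],
    [0, 0, 0, 11, 0]
  ]
}}

```text
t: 6.88
ee_pos: [548.5, 138.9, 32.0]
tcp_rot: [0.286, 3.109, 0.005]
ft_force: [7.6, -3.9, 12.8]
gripper_width: 59.0
finger_force: 68.3
```

{"name": "apply_moves", "arguments": {
  "steps": [
    [0, 0, 0, 4, 0],
    [0, 0, 0, 7, 0],
    [0, 0, 0, 9, 0]
  ]
}}

```text
t: 7.25
ee_pos: [547.5, 139.6, 22.2]
tcp_rot: [0.285, 3.111, 0.007]
ft_force: [7.5, -1.0, 10.5]
gripper_width: 58.6
finger_force: 68.6
```

{"name": "apply_moves", "arguments": {
  "steps": [
    [1, 0, 0, 0, 0],
    [1, 0, 0, -1, 0],
    [1, 0, 0, -1, 0],
    [1, 0, 0, -1, 0]
  ]
}}

```text
t: 7.75
ee_pos: [538.6, 139.0, 17.0]
tcp_rot: [-0.283, -3.128, 0.0]
ft_force: [-0.2, 0.4, -0.0]
gripper_width: 85.5
finger_force: 0.0
```

Run:
```python
from h import *
go((545,140,20,-0.18))
im=imaging.read_camera('wrist')
cv2.imwrite('pics/w3.png',cv2.resize(cv2.cvtColor(im,cv2.COLOR_RGB2BGR),(800,600)))
for cam in ['wrist','side','scene']:
    if cam!='wrist': imaging.read_camera(cam)
    print(cam,[(np.round(d['xyz']).tolist(),round(d['p'],2)) for d in imaging.pinpoint(cam,'module_left')])
```

```text
at [538.6 139.   17. ] psi -0.181 F [-0.2  0.4 -0. ] w 85.5 t 7.75
(545, 140, 20, -0.18) -> [-6.1  2.1 -3. ] turn -0.001
wrist [([540.0, 140.0, -5.0], 0.74)]
side [([540.0, 142.0, 5.0], 0.95)]
scene [([537.0, 143.0, 3.0], 0.67), ([517.0, 263.0, -0.0], 0.49)]
```

View pics/w3.png

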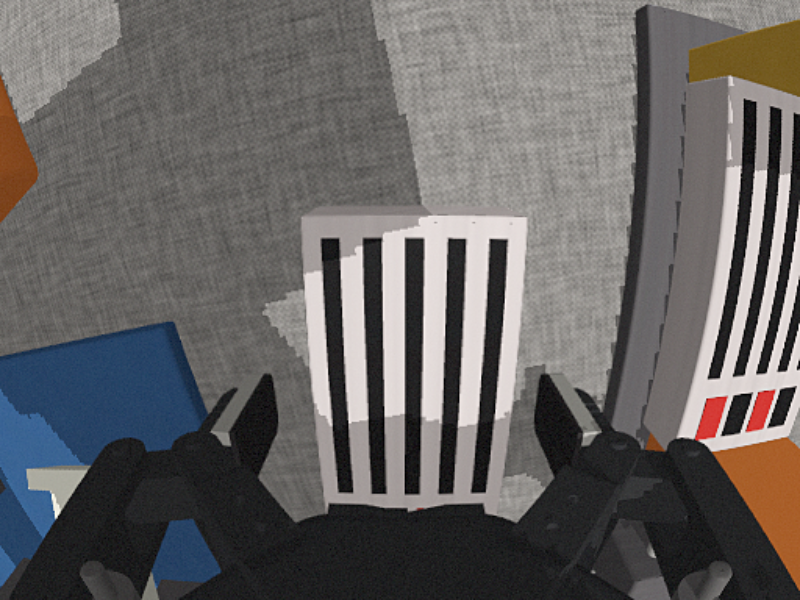

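The module lies flat at (415,355) between the fingers. I'll measure its offset along the tool, then regrasp.

{"name": "apply_moves", "arguments": {
  "steps": [
    [1, 0, 1.5, -3, 0],
    [0, 0, 1.5, -3, 0],
    [0, 0, 1.5, -3, 0],
    [0, 0, 1.5, -3, 0],
    [0, 0, 1.5, -3, 0],
    [0, 0, 1.5, -3, 0],
    [0, 0, 1.5, -40, 0],
    [0, 0, 1.5, -100, 0],
    [0, 0, 1.5, -100, 0]
  ]
}}

```text
t: 9.18
ee_pos: [542.6, 141.3, 121.6]
tcp_rot: [0.283, 3.12, 0.005]
ft_force: [0.2, 0.0, -2.5]
gripper_width: 58.5
finger_force: 66.4
```

Run:
```python
from h import *
m=imaging.camera_model('wrist')
import numpy as np
s=status.sense();im=imaging.read_camera('wrist')
R=Ro.from_rotvec(s['tcp_rot']).as_matrix();T=s['ee_pos']
cv2.imwrite('pics/w4.png',cv2.resize(cv2.cvtColor(im,cv2.COLOR_RGB2BGR),(800,600)))
g=cv2.cvtColor(im,cv2.COLOR_RGB2GRAY).astype(int)
# near-end top edge: module top is 24 above its underside; show edge candidates in tool frame
for c in (235,262,290):
    col=g[100:240,c];d=np.diff(col);k=np.argsort(-abs(d))[:5]
    for r in sorted(k):
        P=unfish([[c,r+100.5]],T[2]+4,m)[0];print(c,r+100,d[r],(R.T@(P-T)).round(1))
C=np.array([516,262.9]);u=np.array([np.cos(.18),-np.sin(.18)])
go(*[(*(C+u*k),z,-.18) for k,z in((-5,119),(-5,150))])
```

```text
235 134 63 [ 60.2 -10.1  -4.6]
235 148 -36 [ 54.4 -10.2  -4.5]
235 149 -167 [ 54.  -10.2  -4.5]
235 153 -16 [ 52.3 -10.3  -4.5]
235 158 17 [ 50.2 -10.3  -4.5]
262 133 -17 [60.6  0.9 -4.5]
262 134 78 [60.2  0.9 -4.5]
262 148 -48 [54.4  0.9 -4.5]
262 149 -165 [53.9  0.9 -4.5]
262 150 28 [53.5  0.9 -4.5]
290 134 55 [60.2 12.3 -4.5]
290 148 -41 [54.4 12.4 -4.4]
290 149 -168 [54.  12.4 -4.4]
290 222 24 [21.2 13.4 -4.1]
290 230 27 [17.3 13.5 -4.1]
at [540.5 140.8 118.8] psi -0.181 F [-0.2  0.  -3.7] w 58.5 t 9.22
(np.float64(511.0807815360594), np.float64(263.7951478671291), 119, -0.18) -> [ 51.  115.7  -0.2] turn -0.001
(np.float64(511.0807815360594), np.float64(263.7951478671291), 150, -0.18) -> [ 50.9 115.8 -31.2] turn -0.001
```

View pics/w4.png

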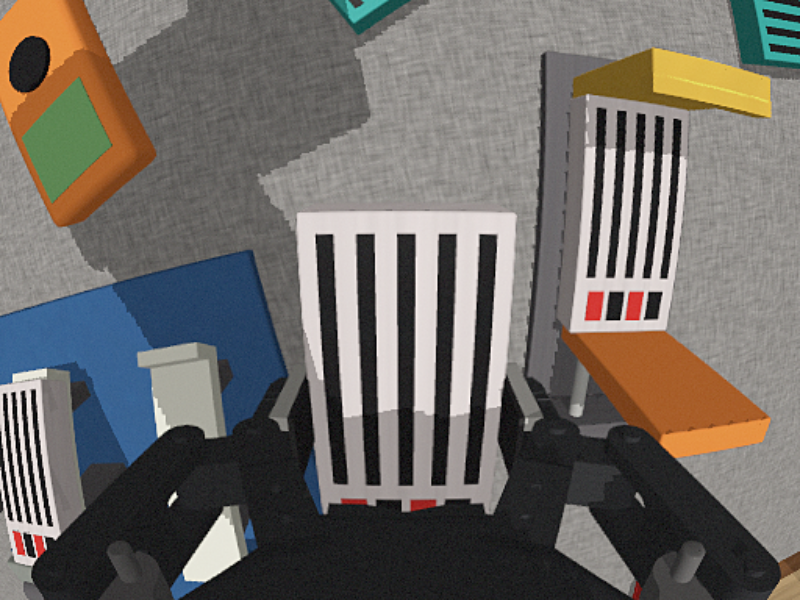

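The module is held flat and centred: its near end is at tool x ≈ +60. I'll swing sideways into the cradle opening above the lip, keeping 5 mm clear of the jaw.

{"name": "apply_moves", "arguments": {
  "steps": [
    [0, 48, 15, -3, 0],
    [0, 51, 50, -3, 0],
    [0, 51, 85, -3, 0],
    [0, 51, 105, -3, 0],
    [0, 51, 115.7, -3, 0],
    [0, 51, 115.7, -3, 0],
    [0, 51, 115.7, -3, 0]
  ]
}}

```text
t: 10.1
ee_pos: [509.6, 262.4, 119.9]
tcp_rot: [-0.285, -3.128, 0.002]
ft_force: [-0.7, -0.4, -2.8]
gripper_width: 58.4
finger_force: 66.3
```

Run:
```python
from h import *
go((511.1,263.8,121,-.18))
a=imaging.read_camera('side');w=imaging.read_camera('wrist')
c=np.zeros((600,800,3),np.uint8);c[:,:]=0
c[:380,:500]=cv2.resize(a[210:305,180:305],(500,380),interpolation=cv2.INTER_CUBIC);c[300:600,500:800]=cv2.resize(w,(300,300))
cv2.imwrite('pics/s5.png',cv2.cvtColor(c,cv2.COLOR_RGB2BGR))
```

```text
at [509.6 262.4 119.9] psi -0.182 F [-0.7 -0.4 -2.8] w 58.4 t 10.1
(511.1, 263.8, 121, -0.18) -> [-1.2  1.6 -1.1] turn -0.002
```

View pics/s5.png

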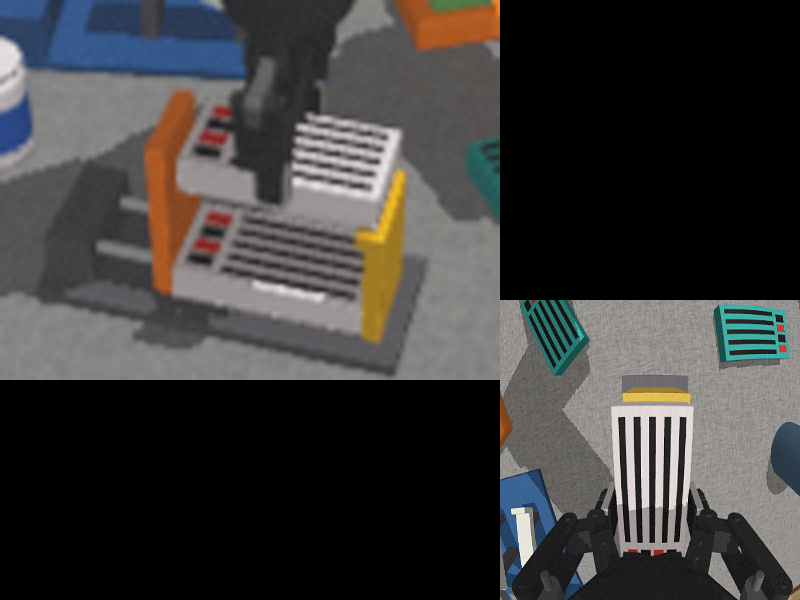

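The module is above the lip and just short of the jaw. I'll ease forward until I feel the jaw.

{"name": "apply_moves", "arguments": {
  "steps": [
    [0, -3, 2, 0, 0],
    [0, -5, 2, 0, 0],
    [0, -6.5, 2, 0, 0],
    [0, -7.5, 2, 0, 0],
    [0, -8, 2, 0, 0],
    [0, -8, 2, 0, 0]
  ]
}}

```text
t: 10.95
ee_pos: [516.9, 264.1, 120.1]
tcp_rot: [-0.283, -3.126, 0.0]
ft_force: [-5.4, 1.2, -0.2]
gripper_width: 59.0
finger_force: 66.6
```

{"name": "apply_moves", "arguments": {
  "steps": [
    [0, -1.5, 0, 0, 0],
    [0, -3, 0, 0, 0],
    [0, -4.5, 0, 0, 0],
    [0, -4.5, 0, 0, 0]
  ]
}}

```text
t: 11.45
ee_pos: [519.8, 263.6, 120.1]
tcp_rot: [-0.282, -3.124, 0.0]
ft_force: [-9.7, 2.5, 1.9]
gripper_width: 58.4
finger_force: 66.8
```

Run:
```python
from h import *
s=status.sense();d=s['ee_pos'][:2]-[516,262.9];u=np.array([np.cos(.18),-np.sin(.18)])
print(s['ee_pos'].round(1),'s',d@u,'lat',d@[.179,.984],'F.u',s['ft_force'][:2]@u)
m=imaging.camera_model('wrist');im=imaging.read_camera('wrist')
R=Ro.from_rotvec(s['tcp_rot']).as_matrix();T=s['ee_pos']
hsv=cv2.cvtColor(im,cv2.COLOR_RGB2HSV).astype(int)
yel=(hsv[...,0]>18)&(hsv[...,0]<32)&(hsv[...,1]>140)&(hsv[...,2]>100)
g=cv2.cvtColor(im,cv2.COLOR_RGB2GRAY).astype(int)
for c in (240,262,285):
    print('yel rows',np.nonzero(yel[:,c])[0][[0,-1]],'gray',g[105:140,c])
imaging.read_camera('side');print([(np.round(d['xyz'],1).tolist(),round(d['p'],2)) for d in imaging.pinpoint('side','jaw_face')])
```

```text
[519.8 263.6 120.1] s 3.5966369631046486 lat 1.3846654100659015 F.u -9.953035027101148
yel rows [100 128] gray [192 191 190 192 189 190 188 188 187 188 188 187 186 187 201 198 186 188
 188 187 189 188 188 191 178 147 145 146 152 107 219 215 217 215 218]
yel rows [100 128] gray [190 190 191 192 189 190 192 188 188 189 189 188 188 186 198 204 191 189
 188 189 188 188 185 190 176 151 142 151 150 106 227 220 222 222 222]
yel rows [100 129] gray [188 187 189 188 187 187 187 187 188 186 185 183 186 183 207 220 188 187
 186 188 188 189 187 190 179 156 149 151 151 142 212 215 219 219 220]
[([580.5, 255.3, 129.6], 0.72)]
```

{"name": "apply_moves", "arguments": {
  "steps": [
    [0, -1.5, 0, 0, 0],
    [0, -3, 0, 0, 0],
    [0, -4, 0, 0, 0],
    [0, -4, 0, 0, 0]
  ]
}}

```text
t: 12.1
ee_pos: [523.1, 263.0, 120.1]
tcp_rot: [-0.281, -3.122, 0.0]
ft_force: [-11.3, 1.2, 2.7]
gripper_width: 58.8
finger_force: 67.0
```

```bash
cat >> h.py <<'E'
C=np.array([516,262.9]);u=np.array([np.cos(.18),-np.sin(.18)])
def st():
    s=status.sense();d=s['ee_pos'][:2]-C
    print(s['ee_pos'].round(1),'s %.2f lat %.2f F.u %.1f Fz %.1f'%(d@u,d@[.179,.984],s['ft_force'][:2]@u,s['ft_force'][2]),'w',round(s['gripper_width'],1),'t',round(s['t'],2))
    return s
E
python3 - <<'E'
from h import *
s=st()
m=imaging.camera_model('wrist');im=imaging.read_camera('wrist')
R=Ro.from_rotvec(s['tcp_rot']).as_matrix();T=s['ee_pos']
print(im[90:145:1,262].tolist())
# expected rows: lip inner edge s=-55,z95 ; outer top ; module end edges
P=lambda sv,z:[*(C+u*sv),z]
k=s['ee_pos'][:2]-C;k=k@u
print('lip',fproj([P(-55,95)],m),'end bottom/top',fproj([P(k-60,T[2]-20),P(k-60,T[2]+4)],m))
imaging.read_camera('side');print([(np.round(d['xyz'],1).tolist(),round(d['p'],2)) for d in imaging.pinpoint('side','jaw_face')])
E
```

```text
[523.1 263.  120.1] s 7.00 lat 1.35 F.u -11.3 Fz 2.7 w 58.8 t 12.1
[[113, 109, 114], [107, 107, 115], [97, 100, 120], [232, 188, 64], [233, 196, 82], [232, 196, 84], [231, 193, 80], [231, 195, 82], [230, 194, 81], [231, 195, 84], [229, 192, 78], [231, 195, 85], [229, 193, 83], [229, 193, 81], [230, 194, 83], [230, 192, 81], [228, 190, 82], [226, 188, 76], [229, 193, 82], [227, 192, 82], [227, 189, 81], [227, 188, 80], [227, 201, 85], [227, 192, 81], [226, 188, 78], [226, 189, 78], [227, 190, 78], [227, 189, 80], [226, 191, 81], [226, 189, 80], [225, 189, 79], [226, 190, 80], [227, 192, 83], [225, 188, 78], [227, 190, 79], [236, 197, 75], [191, 164, 130], [143, 141, 150], [151, 145, 145], [134, 126, 125], [154, 148, 146], [153, 147, 143], [150, 141, 143], [151, 145, 143], [153, 147, 144], [230, 222, 222], [226, 217, 217], [228, 222, 219], [227, 220, 218], [226, 220, 218], [227, 220, 218], [228, 221, 218], [226, 218, 215], [227, 219, 216], [226, 218, 215]]
lip [[257.153394   124.42888388]] end bottom/top [[257.08153447 129.26484488]
 [256.60796061 134.61430876]]
[([585.0, 250.8, 130.4], 0.88)]
```

The lip edge is at row 125.5 and the module's end at row 129, so it clears the lip by about 2 mm. By position and by force the jaw is at about 7 mm. I'll lower it.

{"name": "apply_moves", "arguments": {
  "steps": [
    [0, -0.5, 0, 6, 0],
    [0, -0.5, 0, 14, 0],
    [0, -0.5, 0, 23, 0],
    [0, -0.5, 0, 32, 0],
    [0, -0.5, 0, 41, 0],
    [0, -0.5, 0, 50, 0],
    [0, -0.5, 0, 57, 0],
    [0, -0.5, 0, 61, 0],
    [0, -0.5, 0, 62, 0]
  ]
}}

```text
t: 13.38
ee_pos: [522.9, 262.8, 57.4]
tcp_rot: [-0.281, -3.121, 0.001]
ft_force: [-11.3, 1.2, 3.3]
gripper_width: 58.4
finger_force: 66.9
```

```bash
python3 -c "
from h import *
st()"
```

```text
[522.9 262.8  57.4] s 6.84 lat 1.10 F.u -11.4 Fz 3.3 w 58.4 t 13.38
```

{"name": "apply_moves", "arguments": {
  "steps": [
    [0, 0, 0, 1, 0],
    [0, 0, 0, 2, 0],
    [0, 0, 0, 2.5, 0],
    [0, 1.5, 0, 2.5, 0],
    [0, 3, 0, 2.5, 0],
    [0, 4.5, 0, 2.5, 0],
    [0, 5.5, 0, 2.5, 0],
    [0, 5.5, 0, 3, 0]
  ]
}}

```text
t: 14.38
ee_pos: [518.4, 263.7, 55.0]
tcp_rot: [-0.281, -3.123, 0.001]
ft_force: [-8.9, 0.3, 4.7]
gripper_width: 58.4
finger_force: 67.3
```

```bash
python3 -c "
from h import *
st()"
```

```text
[518.4 263.7  55. ] s 2.24 lat 1.23 F.u -8.8 Fz 4.7 w 58.4 t 14.38
```

{"name": "apply_moves", "arguments": {
  "steps": [
    [0, 1, 0, 0.5, 0],
    [1, 1, 0, 0.5, 0],
    [1, 1, 0, 0.5, 0],
    [1, 1, 0, 0, 0],
    [1, 1, 0, -15, 0],
    [1, 1, 0, -70, 0],
    [1, 1, 0, -130, 0],
    [1, 1, 0, -180, 0],
    [1, 1, 0, -180, 0]
  ]
}}

```text
t: 15.5
ee_pos: [523.4, 264.9, 242.3]
tcp_rot: [0.283, 3.118, 0.01]
ft_force: [-1.3, -0.4, 0.2]
gripper_width: 85.3
finger_force: 0.0
```

Run:
```python
from h import *
st();go((597,-108,160,0.01),(597,-108,82,0.01))
w=imaging.read_camera('wrist');b=imaging.read_camera('side')
c=np.zeros((600,800,3),np.uint8)
c[:,:500]=cv2.resize(w[40:290,155:363],(500,600),interpolation=cv2.INTER_CUBIC);c[:228,500:800]=cv2.resize(b[210:305,180:305],(300,228),interpolation=cv2.INTER_CUBIC)
cv2.imwrite('pics/w6.png',cv2.cvtColor(c,cv2.COLOR_RGB2BGR));cv2.imwrite('pics/w6raw.png',w[...,::-1])
import pickle;pickle.dump(imaging.camera_model('wrist'),open('m6.pkl','wb'))
```

```text
[523.4 264.9 242.3] s 6.90 lat 3.28 F.u -1.2 Fz 0.2 w 85.3 t 15.5
at [523.4 264.9 242.3] psi -0.181 F [-1.3 -0.4  0.2] w 85.3 t 15.5
(597, -108, 160, 0.01) -> [-138.7 -354.2   81.1] turn -0.191
(597, -108, 82, 0.01) -> [-137.9 -354.8  159. ] turn -0.191
```

View pics/w6.png

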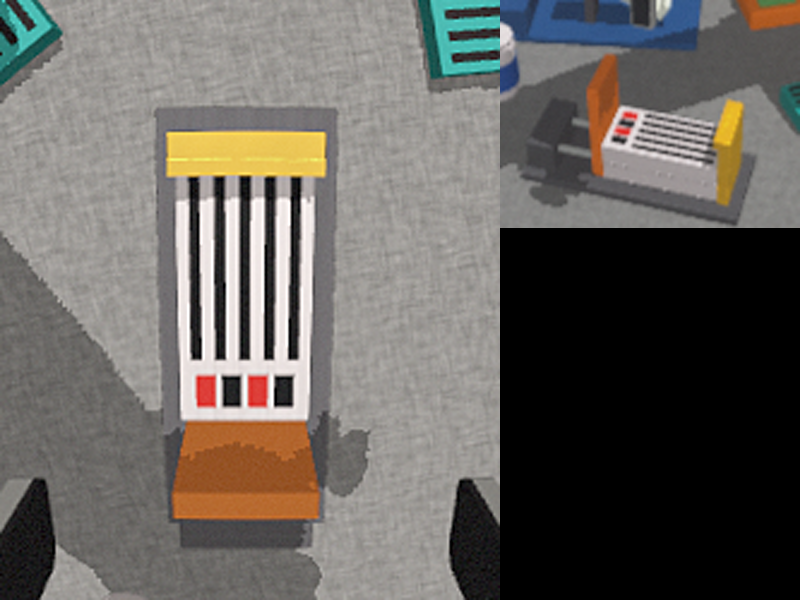

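Layer 2 is flat and square, clamped under the lip: yellow wall at (245,152), jaw at (245,455). Next is the middle module.

```bash
python3 -c "
from h import *
go((597,-108,160,0.01),(597,-108,81,0.01))"
```

```text
at [520.9 263.7 236.7] psi -0.181 F [0.3 0.4 0.4] w 85.3 t 15.6
(597, -108, 160, 0.01) -> [-141.5 -352.1   76.5] turn -0.191
(597, -108, 81, 0.01) -> [-141.4 -352.2  155.5] turn -0.191
```

{"name": "apply_moves", "arguments": {
  "steps": [
    [1, -22, -57, 8, -0.1],
    [1, -44, -114, 20, -0.19],
    [1, -66, -171, 35, -0.19],
    [1, -90, -228, 50, -0.19],
    [1, -112, -285, 62, -0.19],
    [1, -134, -335, 72, -0.19],
    [1, -141.5, -352, 77, -0.19],
    [1, -141.5, -352, 85, -0.19],
    [1, -141.5, -352, 110, -0.19]
  ]
}}

```text
t: 16.73
ee_pos: [597.0, -106.7, 125.5]
tcp_rot: [-0.017, 3.14, 0.001]
ft_force: [0.4, 0.2, -0.6]
gripper_width: 85.1
finger_force: 0.0
```

Run:
```python
from h import *
w=imaging.read_camera('wrist');s=status.sense()
print([(np.round(d['xyz'],1).tolist(),round(d['p'],2)) for d in imaging.pinpoint('wrist','module_middle')])
m=imaging.camera_model('wrist')
# side edges of the module top near the low end: bright columns between the fingers
g=cv2.cvtColor(w,cv2.COLOR_RGB2HSV);
for r in (200,230,260):
    k=np.nonzero((g[r,150:370,1]<70)&(g[r,150:370,2]>140))[0]+150;print(r,k.min(),k.max())
print(fproj([[597,s['ee_pos'][1]+30,75],[597,s['ee_pos'][1]-30,75],[545,s['ee_pos'][1]+30,58],[545,s['ee_pos'][1]-30,58]],m).round())
go((597,-108,81,0.01))
```

```text
[([604.5, -113.0, 65.9], 0.78)]
200 207 303
230 206 303
260 205 304
[[306. 226.]
 [213. 226.]
 [307. 141.]
 [214. 141.]]
at [ 593.7 -105.7  121.9] psi 0.012 F [-0.5  0.1 -0.6] w 85.3 t 16.82
(597, -108, 81, 0.01) -> [-3.6 -2.5 40.9] turn 0.002
```

{"name": "apply_moves", "arguments": {
  "steps": [
    [1, -3, -3, 20, 0],
    [1, -3, -3, 41, 0],
    [1, -3, -3, 41, 0],
    [0, -3, -3, 41, 0],
    [0, -3, -3, 41, 0],
    [0, -3, -3, 41, 0],
    [0, -3, -3, 41, 0],
    [0, -3, -3, 41, 0]
  ]
}}

```text
t: 17.82
ee_pos: [600.4, -110.6, 86.2]
tcp_rot: [-0.016, 3.139, 0.001]
ft_force: [-1.0, 2.1, 6.4]
gripper_width: 58.6
finger_force: 66.9
```

{"name": "apply_moves", "arguments": {
  "steps": [
    [0, 0, 0, -20, 0],
    [0, 0, 0, -60, 0],
    [0, 0, 0, -80, 0],
    [0, 0, 0, -80, 0],
    [0, 0, 0, -80, 0]
  ]
}}

```text
t: 18.45
ee_pos: [598.4, -111.0, 162.7]
tcp_rot: [0.014, -3.139, -0.001]
ft_force: [-0.4, -0.5, -3.6]
gripper_width: 58.8
finger_force: 65.9
```

```bash
python3 -c "
from h import *
go((590,0,155,0),(542,140,130,-.18),(542,140,39,-.18),(542,140,22,-.18))"
```

```text
at [ 598.4 -111.   162.7] psi 0.009 F [-0.4 -0.5 -3.6] w 58.8 t 18.45
(590, 0, 155, 0) -> [  7.4 111.1   7.8] turn 0.009
(542, 140, 130, -0.18) -> [ 54.1 251.5  32.9] turn 0.189
(542, 140, 39, -0.18) -> [ 53.8 251.5 123.9] turn 0.189
(542, 140, 22, -0.18) -> [ 53.8 251.4 140.9] turn 0.189
```

{"name": "apply_moves", "arguments": {
  "steps": [
    [0, 5, 60, 0, 0.05],
    [0, 10, 120, 0, 0.1],
    [0, 30, 180, 5, 0.19],
    [0, 50, 235, 25, 0.19],
    [0, 54, 251, 60, 0.19],
    [0, 54, 251, 100, 0.19],
    [0, 54, 251, 112, 0.19],
    [0, 54, 251, 118, 0.19],
    [0, 54, 251, 124, 0.19]
  ]
}}

```text
t: 19.58
ee_pos: [545.7, 138.2, 42.8]
tcp_rot: [0.285, 3.123, -0.002]
ft_force: [3.5, -4.8, 10.4]
gripper_width: 58.5
finger_force: 68.1
```

{"name": "apply_moves", "arguments": {
  "steps": [
    [0, 0, 0, 4, 0],
    [0, 0, 0, 8, 0],
    [0, 0, 0, 12, 0],
    [0, 0, 0, 15, 0]
  ]
}}

```text
t: 20.08
ee_pos: [551.0, 138.8, 30.7]
tcp_rot: [0.286, 3.112, 0.003]
ft_force: [7.1, -4.0, 9.7]
gripper_width: 58.8
finger_force: 68.9
```

{"name": "apply_moves", "arguments": {
  "steps": [
    [0, 0, 0, 2, 0],
    [0, 0, 0, 4, 0],
    [0, 0, 0, 4, 0]
  ]
}}

```text
t: 20.45
ee_pos: [551.1, 139.3, 26.8]
tcp_rot: [0.286, 3.113, 0.005]
ft_force: [7.7, -2.7, 9.5]
gripper_width: 58.4
finger_force: 69.2
```

{"name": "apply_moves", "arguments": {
  "steps": [
    [1, 0, 0, -1, 0],
    [1, 0, 0, -2, 0],
    [1, 0, 0, -2, 0],
    [1, 0, 0, -2, 0]
  ]
}}

```text
t: 20.95
ee_pos: [542.7, 139.4, 22.9]
tcp_rot: [-0.283, -3.128, 0.0]
ft_force: [-0.6, -0.0, 0.1]
gripper_width: 85.7
finger_force: 0.0
```

Run:
```python
from h import *
go((542,140,20,-0.18))
m=imaging.camera_model('wrist');s=status.sense();im=imaging.read_camera('wrist')
R=Ro.from_rotvec(s['tcp_rot']).as_matrix();T=s['ee_pos']
cv2.imwrite('pics/w7.png',im[...,::-1])
print([(np.round(d['xyz']).tolist(),round(d['p'],2)) for d in imaging.pinpoint('wrist','module_left')])
g=cv2.cvtColor(im,cv2.COLOR_RGB2HSV).astype(int)
for r in (190,220,250):
    k=np.nonzero((g[r,170:350,1]<40)&(g[r,170:350,2]>140))[0]+170
    P=unfish([[k.min(),r],[k.max(),r]],24,m);print(r,k.min(),k.max(),((P-T)@R).round(1).tolist())
gr=cv2.cvtColor(im,cv2.COLOR_RGB2GRAY).astype(int)
for c in (235,285):
    d=np.diff(gr[100:240,c]);
    for k in sorted(np.argsort(-abs(d))[:4]): print(c,k+100,d[k],((unfish([[c,k+100.5]],24,m)[0]-T)@R).round(1))
```

```text
at [542.7 139.4  22.9] psi -0.181 F [-0.6 -0.   0.1] w 85.7 t 20.95
(542, 140, 20, -0.18) -> [0.8 0.5 2.9] turn -0.001
[([517.0, 262.0, 29.0], 0.64)]
190 170 347 [[35.5, -40.6, -1.0], [35.4, 39.3, -1.1]]
220 191 349 [[21.0, -31.8, -1.0], [20.7, 41.7, -1.1]]
250 201 330 [[5.3, -28.3, -1.1], [5.0, 33.9, -1.1]]
235 135 28 [ 59.4 -10.4  -1. ]
235 143 61 [ 56.  -10.5  -1. ]
235 149 -91 [ 53.4 -10.5  -1. ]
235 150 -105 [ 53.  -10.5  -1. ]
285 117 -23 [67.  10.5 -1. ]
285 135 65 [59.4 10.6 -1. ]
285 149 -93 [53.4 10.7 -1. ]
285 150 -109 [53.  10.7 -1. ]
```

{"name": "apply_moves", "arguments": {
  "steps": [
    [1, 0, 1, 3, 0],
    [1, 0, 1, 3, 0],
    [0, 0, 1, 3, 0],
    [0, 0, 1, 3, 0],
    [0, 0, 1, 3, 0],
    [0, 0, 1, 3, 0],
    [0, 0, 1, 3, 0]
  ]
}}

```text
t: 21.92
ee_pos: [543.6, 140.6, 20.7]
tcp_rot: [0.283, 3.128, 0.001]
ft_force: [-0.6, 0.8, 4.2]
gripper_width: 58.0
finger_force: 67.3
```

{"name": "apply_moves", "arguments": {
  "steps": [
    [0, 0, 0, -40, 0],
    [0, 0, 0, -95, 0],
    [0, 0, 0, -102, 0],
    [0, 0, 0, -102, 0],
    [0, 0, 0, -102, 0]
  ]
}}

```text
t: 22.55
ee_pos: [541.5, 139.8, 119.7]
tcp_rot: [-0.283, -3.124, 0.003]
ft_force: [-1.0, 0.4, -4.3]
gripper_width: 58.6
finger_force: 67.0
```

Run:
```python
from h import *
m=imaging.camera_model('wrist');s=st();im=imaging.read_camera('wrist')
R=Ro.from_rotvec(s['tcp_rot']).as_matrix();T=s['ee_pos']
gr=cv2.cvtColor(im,cv2.COLOR_RGB2GRAY).astype(int)
for c in (235,262,285):
    d=np.diff(gr[100:240,c]);
    for k in sorted(np.argsort(-abs(d))[:4]): print(c,k+100,d[k],((unfish([[c,k+100.5]],T[2]+4,m)[0]-T)@R).round(1))
go(*[(*(C+u*k+np.array([.179,.984])*1.2),121.5,-.18) for k in (-5.5,)])
```

```text
[541.5 139.8 119.7] s 47.08 lat -116.53 F.u -1.1 Fz -4.3 w 58.6 t 22.55
235 134 -42 [ 60.1 -10.2  -3.7]
235 135 106 [ 59.7 -10.2  -3.7]
235 149 -97 [ 53.9 -10.3  -3.7]
235 150 -108 [ 53.5 -10.3  -3.7]
262 134 -47 [60.1  0.9 -3.7]
262 135 123 [59.7  0.9 -3.7]
262 149 -88 [53.8  0.9 -3.8]
262 150 -104 [53.4  0.9 -3.8]
285 134 -45 [60.1 10.3 -3.7]
285 135 109 [59.7 10.3 -3.7]
285 149 -87 [53.9 10.4 -3.8]
285 150 -107 [53.4 10.4 -3.8]
at [541.5 139.9 119.7] psi -0.181 F [ 0.6 -0.5 -4. ] w 58.6 t 22.6
(np.float64(510.8036596896654), np.float64(265.06546265384196), 121.5, -0.18) -> [ 52.8 117.6  -1.8] turn -0.001
```

{"name": "apply_moves", "arguments": {
  "steps": [
    [0, 48, 15, -3, 0],
    [0, 52.8, 50, -3, 0],
    [0, 52.8, 85, -3, 0],
    [0, 52.8, 105, -3, 0],
    [0, 52.8, 117.6, -3, 0],
    [0, 52.8, 117.6, -3, 0],
    [0, 52.8, 117.6, -3, 0],
    [0, 52.8, 117.6, -3, 0]
  ]
}}

```text
t: 23.6
ee_pos: [512.5, 264.6, 125.3]
tcp_rot: [-0.286, -3.128, 0.001]
ft_force: [0.2, 0.2, -3.5]
gripper_width: 58.1
finger_force: 66.9
```

Run:
```python
from h import *
s=st()
```

```text
[512.5 264.6 125.3] s -3.75 lat 1.04 F.u 0.2 Fz -3.5 w 58.1 t 23.6
```

{"name": "apply_moves", "arguments": {
  "steps": [
    [0, -1.5, 0, 3, 0],
    [0, -3, 0, 3, 0],
    [0, -4.5, 0, 3, 0],
    [0, -6, 0, 3, 0],
    [0, -7, 0, 3, 0],
    [0, -7, 0, 3, 0]
  ]
}}

```text
t: 24.35
ee_pos: [516.8, 264.5, 122.1]
tcp_rot: [-0.282, -3.124, 0.0]
ft_force: [-8.6, 1.3, 0.7]
gripper_width: 58.7
finger_force: 67.4
```

Run:
```python
from h import *
s=st()
```

```text
[516.8 264.5 122.1] s 0.51 lat 1.74 F.u -8.7 Fz 0.7 w 58.7 t 24.35
```

{"name": "apply_moves", "arguments": {
  "steps": [
    [0, -1.5, 0, 0, 0],
    [0, -3, 0, 0, 0],
    [0, -4.5, 0, 0, 0],
    [0, -5.8, 0, 0, 0],
    [0, -5.8, 0, 0, 0],
    [0, -5.8, 0, 0, 0]
  ]
}}

```text
t: 25.1
ee_pos: [521.6, 263.7, 122.1]
tcp_rot: [-0.281, -3.122, 0.0]
ft_force: [-9.6, 1.1, 1.8]
gripper_width: 58.7
finger_force: 67.6
```

Run:
```python
from h import *
s=st();T=s['ee_pos']
m=imaging.camera_model('wrist');im=imaging.read_camera('wrist')
print(im[118:140,262].tolist())
P=lambda sv,z:[*(C+u*sv),z]
k=(T[:2]-C)@u
print('lip',fproj([P(-55,95)],m),'end bottom/top',fproj([P(k-60,T[2]-20),P(k-60,T[2]+4)],m))
imaging.read_camera('side');print([(np.round(d['xyz'],1).tolist(),round(d['p'],2)) for d in imaging.pinpoint('side','jaw_face')])
```

```text
[521.6 263.7 122.1] s 5.37 lat 1.74 F.u -9.6 Fz 1.8 w 58.7 t 25.1
[[225, 184, 76], [225, 190, 81], [226, 190, 80], [224, 188, 77], [225, 189, 79], [226, 190, 79], [224, 186, 75], [225, 189, 79], [227, 191, 80], [232, 195, 81], [212, 175, 67], [98, 72, 21], [104, 102, 112], [152, 145, 148], [157, 148, 148], [154, 147, 145], [154, 147, 144], [175, 164, 164], [228, 220, 218], [227, 220, 218], [227, 220, 218], [225, 219, 217]]
lip [[256.45153828 127.27686055]] end bottom/top [[256.30302663 129.23089388]
 [255.66292081 134.54341525]]
[([579.7, 255.3, 130.6], 0.78)]
```

{"name": "apply_moves", "arguments": {
  "steps": [
    [0, -1, 0, 0, 0],
    [0, -2, 0, 0, 0],
    [0, -2, 0, 0, 0],
    [0, -2, 0, 0, 0]
  ]
}}

```text
t: 25.75
ee_pos: [523.2, 263.3, 122.0]
tcp_rot: [-0.281, -3.121, 0.0]
ft_force: [-11.4, 2.6, 2.1]
gripper_width: 58.6
finger_force: 67.6
```

Run:
```python
from h import *
s=st();im=imaging.read_camera('wrist')
print(im[120:140,262].tolist())
```

```text
[523.2 263.3 122. ] s 7.05 lat 1.70 F.u -11.6 Fz 2.1 w 58.6 t 25.75
[[226, 190, 79], [227, 190, 81], [225, 189, 79], [226, 189, 78], [237, 199, 87], [206, 170, 70], [90, 69, 30], [6, 11, 19], [0, 2, 6], [7, 6, 9], [124, 117, 115], [159, 152, 152], [157, 148, 149], [155, 146, 143], [157, 148, 149], [127, 121, 121], [231, 223, 221], [229, 221, 220], [227, 220, 219], [227, 220, 218]]
```

The gap at rows 126–129 shows the lip is cleared. Lowering to layer 3.

{"name": "apply_moves", "arguments": {
  "steps": [
    [0, 0, 0, 6, 0],
    [0, 0, 0, 14, 0],
    [0, 0, 0, 23, 0],
    [0, 0, 0, 31, 0],
    [0, 0, 0, 37, 0],
    [0, 0, 0, 40, 0],
    [0, 0, 0, 40, 0]
  ]
}}

```text
t: 26.68
ee_pos: [522.7, 263.2, 81.3]
tcp_rot: [-0.281, -3.12, 0.001]
ft_force: [-10.4, 1.4, -0.8]
gripper_width: 58.6
finger_force: 67.4
```

```bash
python3 -c "
from h import *
st()"
```

```text
[522.7 263.2  81.3] s 6.58 lat 1.55 F.u -10.5 Fz -0.8 w 58.6 t 26.68
```

{"name": "apply_moves", "arguments": {
  "steps": [
    [0, 0, 0, 1, 0],
    [0, 0, 0, 2, 0],
    [0, 0, 0, 3, 0],
    [0, 0, 0, 3, 0]
  ]
}}

```text
t: 27.18
ee_pos: [523.0, 263.3, 78.8]
tcp_rot: [-0.281, -3.121, 0.0]
ft_force: [-10.8, 1.8, 1.2]
gripper_width: 58.6
finger_force: 67.5
```

```bash
python3 -c "
from h import *
st()"
```

```text
[523.  263.3  78.8] s 6.82 lat 1.67 F.u -11.0 Fz 1.2 w 58.6 t 27.18
```

{"name": "apply_moves", "arguments": {
  "steps": [
    [0, 0, 0, 0.5, 0],
    [0, 1.5, 0, 0.5, 0],
    [0, 3, 0, 0.5, 0],
    [0, 4.5, 0, 0.5, 0],
    [0, 5.5, 0, 0.5, 0],
    [0, 6, 0, 1, 0]
  ]
}}

```text
t: 27.92
ee_pos: [518.6, 264.2, 78.7]
tcp_rot: [-0.282, -3.124, 0.0]
ft_force: [-8.2, -1.5, 5.3]
gripper_width: 58.6
finger_force: 68.0
```

```bash
python3 -c "
from h import *
st()"
```

```text
[518.6 264.2  78.7] s 2.37 lat 1.73 F.u -7.7 Fz 5.3 w 58.6 t 27.93
```

Release and lift off.

{"name": "apply_moves", "arguments": {
  "steps": [
    [0, 1, 0, 0.5, 0],
    [1, 1, 0, 0.5, 0],
    [1, 1, 0, 0.5, 0],
    [1, 1, 0, 0.5, 0],
    [1, 1, 0, -15, 0],
    [1, 1, 0, -70, 0],
    [1, 1, 0, -130, 0],
    [1, 1, 0, -170, 0],
    [1, 1, 0, -170, 0],
    [1, 1, 0, -170, 0]
  ]
}}

```text
t: 29.18
ee_pos: [520.1, 264.1, 248.6]
tcp_rot: [0.284, 3.128, 0.0]
ft_force: [0.0, 0.8, -1.4]
gripper_width: 85.9
finger_force: 0.0
```

Run:
```python
from h import *
st()
w=imaging.read_camera('wrist');b=imaging.read_camera('side');a=imaging.read_camera('scene')
c=np.zeros((600,800,3),np.uint8)
c[:,:500]=cv2.resize(w[40:290,155:363],(500,600),interpolation=cv2.INTER_CUBIC);c[:228,500:800]=cv2.resize(b[210:305,180:305],(300,228),interpolation=cv2.INTER_CUBIC)
c[230:500,500:800]=cv2.resize(a[180:270,165:265],(300,270),interpolation=cv2.INTER_CUBIC)
cv2.imwrite('pics/z.png',cv2.cvtColor(c,cv2.COLOR_RGB2BGR))
for cam in ['wrist','side']:
  for l in ['jaw_face','module_middle']: print(cam,l,[(np.round(d['xyz'],1).tolist(),round(d['p'],2)) for d in imaging.pinpoint(cam,l)])
```

```text
[520.1 264.1 248.6] s 3.84 lat 1.89 F.u -0.1 Fz -1.4 w 85.9 t 29.18
wrist jaw_face [([578.0, 254.2, 129.3], 0.86)]
wrist module_middle [([517.1, 263.2, 59.6], 0.93), ([736.1, -225.6, 50.6], 0.28)]
side jaw_face [([576.7, 253.4, 130.5], 0.55)]
side module_middle [([515.2, 261.3, 57.5], 0.91)]
```

View pics/z.png

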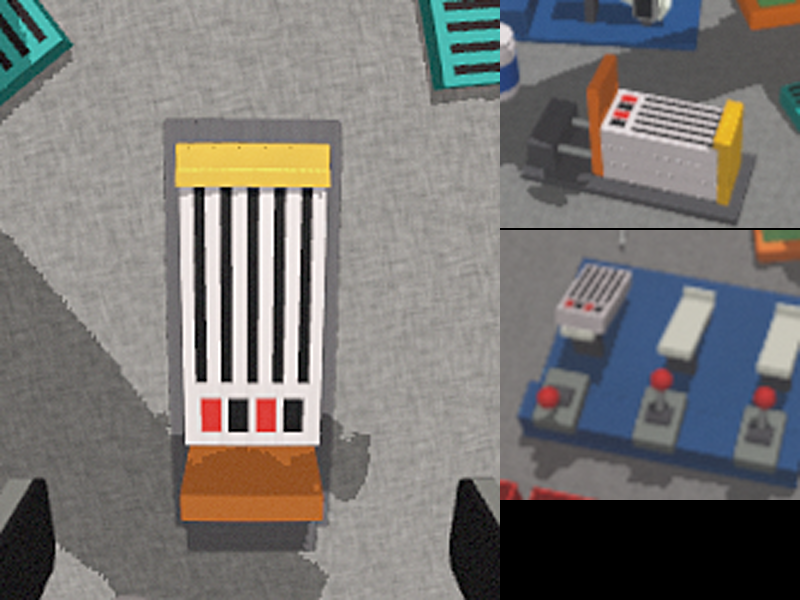

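The picture shows three flush layers clamped between jaw (252,480) and wall (252,165). The right module (590,295) is untouched and the switches are unchanged. Handing in.

```bash
python3 -c "
from h import *
print(order.hand_in())"
```

```text
the job is handed in; nothing more can be done
None
```

I stacked module_left (layer 2) and module_middle (layer 3) on the base, clamped under the lip, left module_right (switch on) where it was, and handed the job in at about 29 s; no verdict came back.

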